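# Swap the microphone at the monitor speaker

## Robot

A 6-joint arm with a two-finger parallel gripper is mounted at the origin on the work surface. World frame = base frame: x ahead of the robot, y to its left, z up, the work surface at z = 0. Lengths are in m, angles in rad, forces in N, time in s.
With the tool pointing down it reaches from about 0.375 to 0.75 m from the base axis. Payload 9 kg.
Tool frame: the origin (TCP) lies between the finger pads; the fingertips stand 14 mm ahead of it and the grasp point (between the pads) lies 5 mm behind it; z points along the fingers, y is the line along which they close (so a half turn about z gives the same grasp; the last joint's range is limited). The gripper opens to 85 mm and grips with 20 to 120 N. Pads are 22 mm wide; open, the fingers measure 114 mm over their backs; the gripper's body (76 mm by 85 mm) begins 54 mm behind the grasp point. The pads swing forward as they close: fully open they stand 13 mm farther back than shut.
Start: joints at [1.108, 0.104, 0.097, 1.564, 0, 1.353], TCP at [0.145, 0.582, 0.245] pointing down, gripper open.
Joint ranges: [-2.99, 2.99], [-0.84, 1.86], [-1.1, 1.16], [-1.84, 2.11], [-1.51, 1.56], [-3.14, 3.14]. Speed limits (rad/s): [2.22, 2.22, 2.57, 3.14, 3.14, 3.14].

## Interface

Orientations are given as a unit quaternion [w, x, y, z].
In Python, from rig import env gives the robot as it stands. Calls block until the motion is done:
- env.move_to(position, orientation): joint-space move of the TCP to a pose.
- env.move_linear(position, rotation=None, max_speed=0.15): straight line of the TCP; rotation=None keeps the orientation; max_speed is the mean speed in m/s.
- env.goto_joints(angles): joint-space move.
- env.let_go() and env.close_gripper(grip_force=None): open the fingers fully, or close them until they stop; grip_force is the grip in N (None keeps the last).
- env.sleep(seconds).
- env.ik(position, orientation): joint angles nearest the present ones, or None.
- env.snapshot(name): name is "side" or "top" or "wrist"; returns (picture, depth): 420x560x3 uint8, blue, green, red; 420x560 float32, m along the optical axis (not along the pixel's ray), 0 where there is no reading.
- env.get_calibration(name): a dict with "fx", "fy", "cx", "cy" (pixels), "dist_coeffs" ([k1, k2, p1, p2, k3] as OpenCV has them; the pictures are not rectified), "R" (3x3) and "t" (3): a world point X has camera coordinates R X + t. Camera axes: x right, y down, z forward; pixel columns grow to the right and rows downward; lengths in m; the calibration is good to about 2 mm. A picture is of the moment at which its call begins: read the wrist's pose just before it. get_calibration takes no time and is no camera call; for the wrist camera it gives the pose at the moment of the call.
A pose or a line that the arm cannot do raises env.Unreachable and nothing moves.
- env.job_done(): hands the job in; it is judged then, once.
Trained networks look in the newest picture that a camera, given by its name, has taken for a name from the list of things; names that differ only in an ending like _2 or _b are one class to them, and where a whole thing is asked for, a point or a joint stands for the part that bears it (a point fixed in the world has none). Each returns a list of dicts, best first, with "p" (0 to 1); they miss things now and then, are a little off and sometimes report something else, mostly with a low value. They report only what shows in the picture. A call takes as long as a camera call.
- env.find_in(camera, target): "box" ([left, top, right, bottom] in pixels, round what is visible of it).
- env.cut_out(camera, target): "region" (420x560 bool, what is visible of it) and "box" ([left, top, right, bottom] in pixels, round what is visible of it).
- env.mark_of(camera, target): "xy" ([column, row] in pixels: a listed point, or the origin of a listed thing).
Readings, each from a call of its own:
- env.get_clock(): time.
- env.get_joint_pos(): joint angles.
- env.get_qd(): joint speeds.
- env.get_effort(): joint torques, N m.
- env.get_ee_pos(): TCP position.
- env.get_ee_rot(): TCP orientation.
- env.get_wrist_force(): force on the tool from outside, world axes, zero at the start.
- env.get_ft_torque(): the same for the moment, N m.
- env.get_gripper_width(): finger opening in m.
- env.get_grip_force(): force on a finger pad.
Only numpy, scipy, OpenCV 4.12 (cv2) and the standard library are available. Lean on these libraries where they do the work, as an engineer would, in place of code of your own. Each camera call takes 0.05 s, during which the arm holds its last target. There are 200 camera calls.

## Task

Put the vocal microphone away: take it out of the desk stand and stand it fully home in the empty bore of the plywood microphone block, lowering it all the way before letting go. Then draw the measuring microphone (the tallest one) out of the block, turn it and finish while still holding it up in the air, its thin nose aimed squarely at the centre of the wedge speaker's cone and about 10 cm from it. Do not touch the speaker, and leave everything else where it is.

Things in the scene. Friction and masses are not known exactly. Their poses are not given: they have to be found in the camera images.
- vocal_mic: Handheld vocal mic, 162 mm long, 0.2 kg, loose, handle down in the desk stand at first. Origin: centre of the handle's flat foot; z runs up to the grille. Round: black handle 22 mm diameter (3 mm foot chamfer) to z = 70, widening to 34 at z = 105 and 44 at z = 112; metal grille head, cylinder of 48 mm diameter, z = 112 to 148, top rounded off to z = 162.
- measuring_mic: Measuring mic, dark metal, 170 mm long, 0.13 kg, loose, nose down in an occupied bore of the block at first, standing 108 mm above the block's top (the pencil mic only 58). Origin: tip of the nose, on the axis; z runs from nose to tail. Nose 10 mm diameter for z = 0 to 36, cone to z = 52, then straight round body, 22 mm diameter, to the tail at z = 170.
- pencil_mic: Short microphone, plain dark metal cylinder 22 mm in diameter and 120 mm long, loose, standing in the other occupied bore of the block. Origin: centre of its foot, z up. A bystander: it stays there.
- block: Plywood microphone block, fixed, 80 (x) x 210 (y) x 70 mm high, origin at the centre of its underside, z up. Three round upright bores in a row along its y axis, at y = -70, 0 and +70 mm, each 25 mm in diameter, with a 2 mm chamfer, 62 mm deep (bore floor at z = 8).
- block_hole2 (a point): Centre of the mouth of the empty bore, at x = 0, y = +70, z = 70 mm in the block's frame.
- stand: Desk microphone stand, fixed: round dark steel foot 90 mm in diameter and 12 mm thick with an upright tube in the middle, 36 mm outside and 25 mm inside diameter, its mouth 57 mm above the table and its floor at 12 mm. Origin: centre of the underside.
- speaker: Small black wedge monitor speaker, fixed, 230 mm deep (x) x 260 mm wide (y), 40 mm high at its front edge and 208 mm at its back; the sloping front rises at 40 degrees towards +x and carries the cone. Origin: centre of the underside; its front looks to its own -x, upwards.
- woofer: The speaker's round cone unit, 176 mm across, in the middle of the sloping front. Origin: the centre of the unit, on the slope's plane, 124 mm above the table; its z axis is the axis of the cone, pointing out of the speaker (40 degrees from vertical, towards the robot's side). The cone's cap stands 15 mm proud of the origin.
- pedal: Metal guitar effect pedal, 115 x 72 x 49 mm, loose bystander. Origin: centre of its underside.
- mug: White mug, 80 mm across, 95 mm high, with a handle, loose bystander. Origin: centre of its underside.
- tape: Roll of grey tape lying flat, 100 mm across, 48 mm high, loose bystander. Origin: centre of its underside.
- drum_key: Small steel drum key lying on the table, 47 x 40 mm, 12 mm high, loose bystander. Origin: middle of its underside.
- screwdriver: Screwdriver lying on the table, 200 mm long, loose bystander. Origin: middle of its underside.
- cassette_box: Cassette box lying flat, 109 x 70 x 18 mm, loose bystander. Origin: centre of its underside.

How it is judged:
By the outcome, as a careful person would: the job done as asked, in the order asked, and still so for the second after the job is handed in, while the arm keeps its last pose, push and grip.
It also fails if it takes over 58 s, if anything falls off the work surface, if the arm or the gripper's body presses on something with over 40 N, if the wrist force passes 120 N, or if a joint passes its speed limit or range.

## Working session

There is one attempt and no reset: what is moved stays moved. The work goes in short steps, each a Python script; the robot and the scene stay as the last script left them, time stands still between calls to the robot, and variables do not carry over. Pictures are saved under pics/ and viewed, at most 10 in all, crops included, and the job is handed in when it is done.

```bash
ls; mkdir -p pics; python3 - <<'E'
from rig import env
import cv2,numpy as np
ims=[]
for c in("top","side"):
    p,d=env.snapshot(c); np.savez(f"/tmp/{c}.npz",p=p,d=d); cv2.imwrite(f"pics/{c}.png",p)
    k=env.get_calibration(c); print(c,{a:np.round(b,4).tolist() for a,b in k.items()})
    for t in("vocal_mic","measuring_mic","pencil_mic","block","block_hole2","stand","speaker","woofer"):
        m=env.mark_of(c,t); print(t,[(np.round(r["xy"],1).tolist(),round(r["p"],2)) for r in m[:3]])
print(env.get_clock(),env.get_ee_rot())
E
```

```text
pics
rig.py
top {'fx': 496.4783, 'fy': 496.4783, 'cx': 283.8736, 'cy': 212.1956, 'dist_coeffs': [0.0592, 0.0, 0.0, 0.0, 0.0], 'R': [[0.0269, -0.9996, -0.0049], [-0.9812, -0.0255, -0.1912], [0.191, 0.01, -0.9815]], 't': [-0.0092, 0.562, 1.1148]}
vocal_mic [([229.8, 263.1], 0.61)]
measuring_mic [([417.6, 227.4], 0.83)]
pencil_mic [([387.3, 225.3], 0.58)]
block [([388.0, 225.3], 0.75)]
block_hole2 [([368.6, 215.2], 0.81)]
stand [([234.8, 259.8], 0.88), ([416.3, 227.5], 0.48)]
speaker [([218.5, 157.8], 0.85)]
woofer [([218.8, 147.7], 0.56)]
side {'fx': 381.1426, 'fy': 381.1426, 'cx': 276.4781, 'cy': 220.2259, 'dist_coeffs': [0.0223, 0.0, 0.0, 0.0, 0.0], 'R': [[0.9445, -0.3286, -0.0055], [-0.2063, -0.5798, -0.7882], [0.2558, 0.7455, -0.6154]], 't': [-0.528, 0.1927, 0.75]}
vocal_mic []
measuring_mic [([219.2, 409.5], 0.45)]
pencil_mic [([217.6, 412.4], 0.23)]
block [([317.0, 342.7], 0.8)]
block_hole2 [([311.4, 288.4], 0.83), ([317.0, 341.0], 0.62)]
stand [([219.2, 226.4], 0.8)]
speaker [([306.8, 198.3], 0.75)]
woofer [([308.5, 163.9], 0.97), ([175.5, 196.3], 0.73)]
0.9 [2.61371536e-05 1.22082613e-01 9.92519940e-01 5.25573304e-05]
```

View pics/top.png

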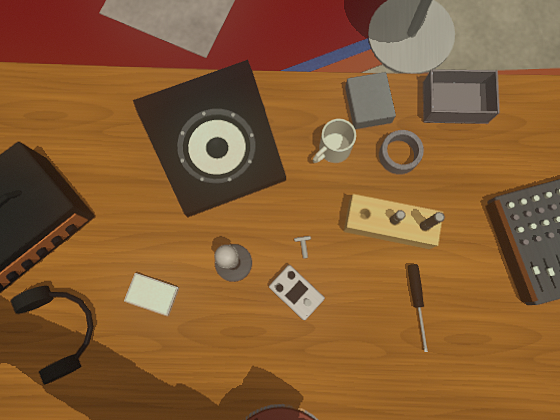

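View pics/side.png

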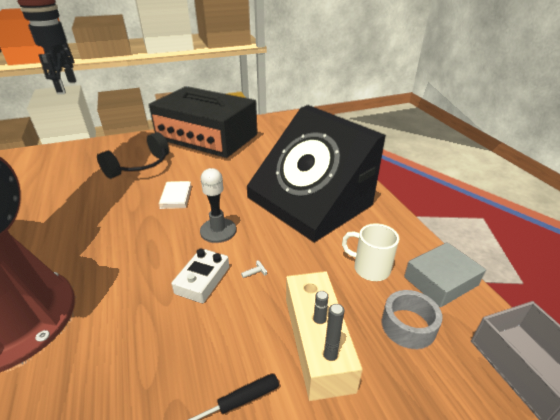

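The top view shows the vocal mic in its stand at (229,258). The block runs from the empty bore at (365,213) through the pencil mic at (397,217) to the measuring mic at (432,222). The speaker cone is at (217,147), and the mug is at (338,140). The side view shows the same layout, with the vocal mic at (212,200).

```bash
cat > h.py <<'E'
import numpy as np,cv2
from scipy.optimize import least_squares
from scipy.spatial.transform import Rotation as Ro
def cloud(d,k):
    h,w=d.shape; u,v=np.meshgrid(np.arange(w),np.arange(h))
    K=np.array([[k["fx"],0,k["cx"]],[0,k["fy"],k["cy"]],[0,0,1.]])
    n=cv2.undistortPoints(np.stack([u,v],-1).reshape(-1,1,2).astype(float),K,np.array(k["dist_coeffs"])).reshape(h,w,2)
    C=np.dstack([n[...,0]*d,n[...,1]*d,d])
    X=(C-np.array(k["t"]))@np.array(k["R"]); X[d<=0]=np.nan
    return X
def pix(X,k):
    K=np.array([[k["fx"],0,k["cx"]],[0,k["fy"],k["cy"]],[0,0,1.]])
    return cv2.projectPoints(np.atleast_2d(X).astype(float),cv2.Rodrigues(np.array(k["R"]))[0],np.array(k["t"]),K,np.array(k["dist_coeffs"]))[0].reshape(-1,2)
def circ(P,r):
    f=lambda c:np.hypot(P[:,0]-c[0],P[:,1]-c[1])-r
    return least_squares(f,np.median(P[:,:2],0)-[.0,0],loss="soft_l1",f_scale=.001)
E
python3 - <<'E'
from rig import env
from h import *
for c in("top","side"):
    p,_=env.snapshot(c); z=np.load(f"/tmp/{c}.npz"); k=env.get_calibration(c); X=cloud(z["d"],k)
    rg={}
    for t in("vocal_mic","measuring_mic","pencil_mic","block","stand","speaker","woofer"):
        m=env.cut_out(c,t)
        if not m: print(c,t,"none");continue
        rg[t]=m[0]["region"]; P=X[m[0]["region"]]; P=P[~np.isnan(P[:,0])]
        print(c,t,round(m[0]["p"],2),len(P),"med",np.median(P,0).round(4),"5%",np.percentile(P,3,0).round(4),"97%",np.percentile(P,97,0).round(4))
    np.savez(f"/tmp/{c}_r.npz",X=X,**rg)
    P=X[rg["block"]]; P=P[np.abs(P[:,2]-.07)<.006]
    r=cv2.minAreaRect((P[:,:2]*1000).astype(np.float32)); print(c,"block rect",r,"z",np.median(P[:,2]))
    if "woofer" in rg:
        P=X[rg["speaker"]];P=P[~np.isnan(P[:,0])]
        # sloping plane RANSAC with known tilt
        best=None;rng=np.random.default_rng(0)
        for _ in range(400):
            a=P[rng.choice(len(P),3,replace=False)];n=np.cross(a[1]-a[0],a[2]-a[0]);l=np.linalg.norm(n)
            if l<1e-6: continue
            n/=l; n*=np.sign(n[2]); 
            if abs(n[2]-.766)>.05: continue
            i=np.abs((P-a[0])@n)<.003
            if best is None or i.sum()>best.sum(): best=i
        Q=P[best];cc=Q.mean(0);n=np.linalg.svd(Q-cc,full_matrices=False)[2][2];n*=np.sign(n[2])
        print("plane",n.round(4),"tilt",np.degrees(np.arccos(n[2])).round(2),"yaw",np.degrees(np.arctan2(-n[1],-n[0])).round(2),best.sum(),"/",len(P))
        # in-plane rectangle
        ex=np.cross([0,0,1],n);ex/=np.linalg.norm(ex);ey=np.cross(n,ex)
        r=cv2.minAreaRect((np.c_[(Q-cc)@ex,(Q-cc)@ey]*1000).astype(np.float32));print("rect",r,"centre",(cc+ex*r[0][0]/1e3+ey*r[0][1]/1e3).round(4))
        W=X[rg["woofer"]];W=W[~np.isnan(W[:,0])];w=(W-cc)
        o=pix(cc[None],k)
        (a,b),rad=cv2.minEnclosingCircle((np.c_[w@ex,w@ey]*1000).astype(np.float32));print("woofer circ",(cc+ex*a/1e3+ey*b/1e3).round(4),rad, "height range",np.percentile(w@n,[2,50,98]).round(4))
    for t,zz,r in(("vocal_mic",(.12,.22),.024),("measuring_mic",(.09,.172),.011),("pencil_mic",(.08,.125),.011),("stand",(.014,.052),.018)):
        if t in rg:
            P=X[rg[t]];P=P[(P[:,2]>zz[0])&(P[:,2]<zz[1])]
            if len(P)>8: s=circ(P,r);print(c,t,"axis",s.x.round(4),"rms",np.sqrt(np.mean(s.fun**2)).round(5),len(P),"zmax",P[:,2].max().round(4))
E
```

```text
top vocal_mic 0.63 421 med [0.4432 0.123  0.169 ] 5% [0.4237 0.104  0.1522] 97% [0.4649 0.1462 0.1754]
top measuring_mic 0.62 1517 med [0.3662 0.3126 0.0172] 5% [0.3276 0.2602 0.0006] 97% [0.4052 0.3675 0.0215]
top pencil_mic 0.68 136 med [ 0.5457 -0.2472  0.1252] 5% [ 0.5384 -0.2589  0.0679] 97% [ 0.557  -0.2401  0.1309]
top block 0.66 3329 med [ 0.5416 -0.2378  0.0686] 5% [ 0.4977 -0.3417  0.0053] 97% [ 0.5957 -0.1476  0.0732]
top stand 0.59 681 med [0.4306 0.1111 0.0111] 5% [0.4034 0.0858 0.0052] 97% [0.4845 0.1583 0.0519]
top speaker 0.74 14751 med [0.7104 0.1689 0.1425] 5% [0.5851 0.0415 0.0354] 97% [0.8278 0.2963 0.2084]
top woofer 0.62 4498 med [0.6958 0.1621 0.1341] 5% [0.6334 0.0893 0.0814] 97% [0.7564 0.2333 0.1775]
top block rect ((549.4896240234375, -249.26702880859375), (210.5182647705078, 81.34318542480469), 80.15487670898438) z 0.06933270352509473
plane [-0.5937 -0.25    0.7649] tilt 40.11 yaw 22.83 7157 / 14751
rect ((2.84161376953125, -14.759735107421875), (275.716552734375, 260.44085693359375), 89.8577880859375) centre [0.6986 0.1632 0.1247]
woofer circ [0.6972 0.16
[... 986 characters left out ...]
2309 0.1779]
side block rect ((551.0590209960938, -250.138671875), (211.15359497070312, 80.6272964477539), 79.83892059326172) z 0.07142506710634568
plane [-0.5934 -0.2487  0.7655] tilt 40.05 yaw 22.74 5427 / 12302
rect ((-17.8211669921875, 1.3721771240234375), (269.66766357421875, 263.70684814453125), 89.56419372558594) centre [0.6985 0.1616 0.1253]
woofer circ [0.696  0.1633 0.1239] 91.80252838134766 height range [0.0021 0.0072 0.0138]
side vocal_mic axis [0.4472 0.1262] rms 0.00573 497 zmax 0.1769
side measuring_mic axis [ 0.5285 -0.3351] rms 0.00349 485 zmax 0.172
side pencil_mic axis [ 0.5513 -0.2498] rms 0.00064 224 zmax 0.1243
side stand axis [0.4471 0.125 ] rms 0.00778 239 zmax 0.0518
```

```bash
cat >> h.py <<'E'
PZ={"vocal":([.0,.07,.105,.112,.148,.162],[.011,.011,.017,.022,.024,.010]),
    "meas":([0,.036,.052,.17],[.005,.005,.011,.011]),"pencil":([0,.12],[.011,.011]),"cyl":([-1,1],[1,1])}
def axisfit(P,name,zf,x0,zmin,zmax,tilt=True):
    """axis near vertical: x,y at height zmid + slopes; zf = foot height"""
    zm=(zmin+zmax)/2; zs,rs=PZ[name]
    P=P[(P[:,2]>zmin)&(P[:,2]<zmax)&(np.hypot(P[:,0]-x0[0],P[:,1]-x0[1])<.04)]
    def f(q):
        s=q[2:] if tilt else np.zeros(2)
        c=q[:2]+s*(P[:,2:]-zm)
        return np.hypot(*(P[:,:2]-c).T)-np.interp(P[:,2]-zf,zs,rs)
    s=least_squares(f,np.r_[x0,0,0] if tilt else np.r_[x0],loss="cauchy",f_scale=.001)
    return s.x,len(P),np.median(np.abs(s.fun)),zm
E
python3 - <<'E'
from rig import env
from h import *
allX=[]
for c in("top","side"):
    X=np.load(f"/tmp/{c}_r.npz")["X"].reshape(-1,3);X=X[~np.isnan(X[:,0])];allX.append(X)
for nm,X in zip(("top","side","both"),allX+[np.vstack(allX)]):
    print(nm)
    for n,zf,x0,a,b in(("vocal",.012,(.446,.12),.062,.158),("meas",.008,(.538,-.319),.074,.175),("pencil",.008,(.55,-.25),.074,.126)):
        q,N,m,zm=axisfit(X,n,zf,x0,a,b);print(n,q.round(4),"zm",zm,N,m.round(5), "at mouth",(q[:2]+q[2:]*((.057 if n=="vocal" else .07)-zm)).round(4))
    # stand foot disc
    P=X[(np.hypot(X[:,0]-.446,X[:,1]-.12)<.055)&(X[:,2]>.009)&(X[:,2]<.014)]
    if len(P)>20:(a,b),r=cv2.minEnclosingCircle((P[:,:2]*1000).astype(np.float32));print("stand",a,b,r,len(P))
# ik trials
n=np.array([-.5937,-.2493,.7653]);n/=np.linalg.norm(n);W=np.array([.697,.1627,.124])
yb=np.radians(-10)
bx=np.array([np.cos(yb),np.sin(yb),0])
def quat(z,y):
    z=z/np.linalg.norm(z);y=y-z*(y@z);y/=np.linalg.norm(y)
    q=Ro.from_matrix(np.c_[np.cross(y,z),y,z]).as_quat();return q[[3,0,1,2]]
dn=np.array([0,0,-1.])
for nm,p,s in(("stand",(.446,.12,.30),bx),("hole",(.562,-.181,.3),bx),("meas",(.538,-.319,.3),bx)):
    for sg in(1,-1): print(nm,sg,None if (j:=env.ik(np.array(p),quat(dn,sg*s))) is None else np.round(j,2))
for a in range(0,360,30):
    v=Ro.from_rotvec(n*np.radians(a)).apply(np.cross(n,[0,0,1]))
    j=env.ik(W+n*(.105+.125),quat(-n,v)); print(a,None if j is None else np.round(j,2))
E
```

```text
top
vocal [0.4435 0.1236 0.0404 0.0467] zm 0.11 58 0.00033 at mouth [0.4413 0.1211]
meas [ 0.5372 -0.3192 -0.0038  0.0034] zm 0.1245 170 0.00041 at mouth [ 0.5374 -0.3194]
pencil [ 0.5495 -0.2511 -0.0009  0.0023] zm 0.1 92 0.00048 at mouth [ 0.5495 -0.2512]
stand 445.1903076171875 125.27727508544922 44.327213287353516 431
side
vocal [ 0.4471  0.1248 -0.0052 -0.0196] zm 0.11 461 0.00069 at mouth [0.4474 0.1259]
meas [ 0.5388 -0.3185  0.001  -0.0029] zm 0.1245 615 0.00032 at mouth [ 0.5388 -0.3183]
pencil [ 0.5513 -0.2498  0.0006 -0.0053] zm 0.1 258 0.00041 at mouth [ 0.5513 -0.2496]
stand 447.00885009765625 123.24600219726562 45.056549072265625 383
both
vocal [ 0.447   0.1249 -0.0117 -0.0161] zm 0.11 519 0.00073 at mouth [0.4476 0.1257]
meas [ 5.387e-01 -3.185e-01 -2.000e-04 -1.900e-03] zm 0.1245 785 0.0004 at mouth [ 0.5387 -0.3184]
pencil [ 0.5511 -0.2498 -0.0044 -0.0057] zm 0.1 350 0.00055 at mouth [ 0.5512 -0.2497]
stand 445.8370361328125 123.56503295898438 45.72313690185547 814
stand 1 [-0.02 -0.3  -0.18  1.69  0.    1.72]
stand -1 [-0.02 -0.3  -0.18  1.69  0.   -1.42]
hole 1 [-0.53  0.1   0.19  1.66  0.    1.21]
hole -1 [-0.53  0.1   0.19  1.66  0.   -1.93]
meas 1 [-0.74  0.21  0.31  1.67  0.    1.  ]
meas -1 [-0.74  0.21  0.31  1.67  0.   -2.14]
0 [-0.25 -0.83 -0.71  1.11  0.4  -0.53]
30 [-0.25 -0.83 -0.71  1.11  0.4  -1.05]
60 [-0.25 -0.83 -0.71  1.11  0.4  -1.57]
90 [-0.25 -0.83 -0.71  1.11  0.4  -2.1 ]
120 [-0.25 -0.83 -0.71  1.11  0.4  -2.62]
150 [-0.25 -0.83 -0.71  1.11  0.4   3.14]
180 [-0.25 -0.83 -0.71  1.11  0.4   2.61]
210 [-0.25 -0.83 -0.71  1.11  0.4   2.09]
240 [-0.25 -0.83 -0.71  1.11  0.4   1.57]
270 [-0.25 -0.83 -0.71  1.11  0.4   1.04]
300 [-0.25 -0.83 -0.71  1.11  0.4   0.52]
330 [-0.25 -0.83 -0.71  1.11  0.4  -0.  ]
```

```bash
cat >> h.py <<'E'
def quat(z,y):
    z=np.array(z,float);z/=np.linalg.norm(z);y=y-z*(y@z);y/=np.linalg.norm(y)
    return Ro.from_matrix(np.c_[np.cross(y,z),y,z]).as_quat()[[3,0,1,2]]
BX=np.array([np.cos(np.radians(-10)),np.sin(np.radians(-10)),0])
QD=quat([0,0,-1],BX)
def scene(env,c):
    p,d=env.snapshot(c);k=env.get_calibration(c);X=cloud(d,k).reshape(-1,3);return p,X[~np.isnan(X[:,0])],k
E
python3 - <<'E'
from rig import env
from h import *
env.move_to([.4465,.1245,.28],QD)
print(env.get_clock())
env.move_linear([.4465,.1245,.137],max_speed=.12)
print(env.get_wrist_force().round(1))
env.close_gripper(40)
print("w",env.get_gripper_width(),env.get_grip_force(),env.get_wrist_force().round(1))
env.move_linear([.4465,.1245,.26],max_speed=.1)
print(env.get_gripper_width(),env.get_wrist_force().round(1))
H=np.array([.5625,-.1808])
env.move_to(np.r_[H,.26],QD); env.move_linear(np.r_[H,.215],max_speed=.1)
print(env.get_clock(),env.get_ee_pos().round(4))
for c in("side","top"):
    p,X,k=scene(env,c);cv2.imwrite(f"pics/hover_{c}.png",p)
    for a,b in((.095,.158),(.095,.238)):
        q,N,m,zm=axisfit(X,"vocal",.09,H,a,b);print(c,q.round(4),zm,N,m.round(5),"foot",(q[:2]+q[2:]*(.09-zm)).round(4))
    m=env.mark_of(c,"block_hole2");print([(r["xy"],r["p"]) for r in m[:2]], "expected",pix([[*H,.07]],k))
E
```

```text
3.6833
[0.5 0.5 0.4]
w 0.046907294716573435 41.267666422063485 [-1.3  0.4  5. ]
0.04681806191034116 [ 0.3  0.8 -3. ]
8.6917 [ 0.5626 -0.1805  0.2155]
side [ 5.630e-01 -1.798e-01  4.300e-03  5.000e-04] 0.1265 312 0.00042 foot [ 0.5629 -0.1798]
side [ 0.5631 -0.1801  0.0011 -0.0107] 0.16649999999999998 1221 0.00073 foot [ 0.5631 -0.1793]
[([311.2, 283.9], 0.66)] expected [[309.64476233 287.52996129]]
top [ 0.5625 -0.1808  0.      0.    ] 0.1265 0 nan foot [ 0.5625 -0.1808]
top [ 0.5625 -0.1808  0.      0.    ] 0.16649999999999998 0 nan foot [ 0.5625 -0.1808]
[] expected [[364.31570443 212.76731739]]
  return _methods._mean(a, axis=axis, dtype=dtype,
  ret = ret.dtype.type(ret / rcount)
```

View pics/hover_side.png

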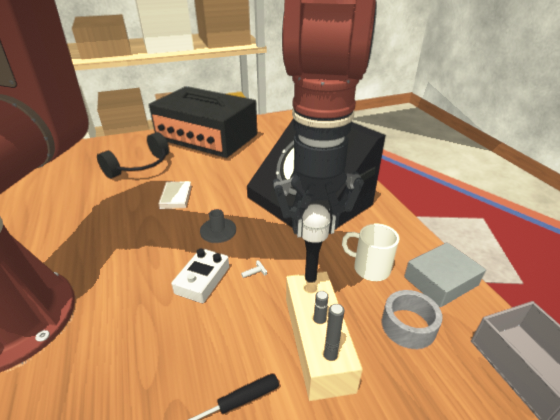

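The hover view shows the vocal mic hanging upright at (313,250), just above the empty bore at (311,285). The stand is now empty. I'll lower it with a small correction while watching the force.

```bash
python3 - <<'E'
from rig import env
from h import *
H=np.array([.5625,-.1808])+[.0006,-.0013]
env.move_linear(np.r_[H,.213],max_speed=.08)
f0=env.get_wrist_force(); z=.213
while z>.1335:
    z-=.008 if z>.15 else .004
    z=max(z,.133)
    env.move_linear(np.r_[H,z],max_speed=.06)
    f=env.get_wrist_force()-f0
    print(round(z,4),f.round(1),env.get_ee_pos().round(4))
    if np.linalg.norm(f)>15: print("stop");break
print(env.get_clock(),env.get_gripper_width())
E
```

```text
0.205 [ 0.7 -0.7  0. ] [ 0.5627 -0.1819  0.2041]
0.197 [ 0.4  0.3 -0.8] [ 0.5628 -0.1819  0.1964]
0.189 [ 0.9  0.5 -0.8] [ 0.5628 -0.1819  0.1884]
0.181 [ 1.   0.1 -0.9] [ 0.5628 -0.1819  0.1804]
0.173 [ 1.  -0.2 -0. ] [ 0.5628 -0.182   0.1724]
0.165 [ 0.2  0.1 -1.2] [ 0.5628 -0.1819  0.1644]
0.157 [-0.5  0.6 -0.8] [ 0.5628 -0.1819  0.1564]
0.149 [ 0.5 -0.5 -1. ] [ 0.5628 -0.1819  0.1484]
0.145 [-0.4 -0.6 -0.8] [ 0.563  -0.182   0.1447]
0.141 [ 1.  -0.1 -1. ] [ 0.5629 -0.182   0.1406]
0.137 [ 0.4  0.3 -0.8] [ 0.5629 -0.182   0.1366]
0.133 [ 0.8 -0.3  4.1] [ 0.5635 -0.1824  0.1336]
12.4083 0.04759551277464115
```

```bash
python3 - <<'E'
from rig import env
from h import *
env.move_linear(np.array([.5631,-.1821,.1325]),max_speed=.03); print(env.get_wrist_force().round(1))
env.let_go(); print(env.get_gripper_width(),env.get_wrist_force().round(1))
env.move_linear(np.array([.5631,-.1821,.29]),max_speed=.15)
M=np.array([.538,-.319])
env.move_to(np.r_[M,.29],QD)
for c in("side","top"):
    p,X,k=scene(env,c);cv2.imwrite(f"pics/after_{c}.png",p)
    q,N,m,zm=axisfit(X,"vocal",.008,(.563,-.181),.075,.154);print(c,q.round(4),N,m.round(5))
    P=X[np.hypot(X[:,0]-.563,X[:,1]+.181)<.012];print("top z",np.percentile(P[:,2],[50,98]).round(4))
    q,N,m,zm=axisfit(X,"meas",.008,M,.074,.175);print("meas",q.round(4),N,m.round(5))
n=np.array([-.5937,-.2493,.7653]);n/=np.linalg.norm(n);W=np.array([.697,.1627,.124])
v=Ro.from_rotvec(n*np.radians(270)).apply(np.cross(n,[0,0,1]))
T=W+n*(.103+.121);Q=quat(-n,v)
for dz in(0,.04,.08,.12): print(dz,env.ik(T+[0,0,dz],Q))
for zz in(.33,.36): print(zz,env.ik(np.r_[M,zz],QD))
print(env.get_clock())
E
```

```text
[-1.7  0.2  6.3]
0.08524198665119327 [-0.3  0.2 -0.3]
side [ 0.5637 -0.1822 -0.0101 -0.0184] 520 0.00053
top z [0.0841 0.1721]
meas [ 0.5389 -0.3185  0.0012 -0.0024] 613 0.00033
top [ 0.5602 -0.1797  0.0495 -0.0308] 96 0.00059
top z [0.1687 0.1728]
meas [0.9749 0.0962 8.1904 7.9372] 7 0.00019
0 [-0.24695736 -0.82425504 -0.71243205  1.09051649  0.3971681   1.04889471]
0.04 [-0.24695736 -0.79263927 -0.62084615  1.15048661  0.3971681   1.04889471]
0.08 [-0.24695736 -0.75501975 -0.52450437  1.20920888  0.3971681   1.04889471]
0.12 [-0.24695736 -0.71197411 -0.42325211  1.26741548  0.3971681   1.04889471]
0.33 [-0.74392813  0.22681326  0.38794917  1.73193224  0.          1.00140112]
0.36 [-0.74392813  0.25444555  0.47617636  1.79252715  0.          1.00140112]
15.0417
```

```bash
cat >> h.py <<'E'
NW=np.array([-.5937,-.2493,.7653]);NW/=np.linalg.norm(NW);W=np.array([.697,.1627,.124])
V=Ro.from_rotvec(NW*np.radians(270)).apply(np.cross(NW,[0,0,1]))
QF=quat(-NW,V)
def fit3(X,tail,a):
    """general cylinder axis fit: points near the expected axis (a: nose->tail, tail/nose pt = tip)"""
    tip=tail; e1=np.cross(a,[0,0,1]);e1/=np.linalg.norm(e1);e2=np.cross(a,e1)
    D=X-tip;s=D@a;P=np.c_[D@e1,D@e2,s];P=P[(s>-.01)&(s<.095)&(np.hypot(P[:,0],P[:,1])<.02)]
    def f(q):
        c=q[:2]+q[2:4]*P[:,2:];return np.hypot(*(P[:,:2]-c).T)-np.interp(P[:,2]-q[4],*PZ["meas"])
    r=least_squares(f,np.zeros(5),loss="cauchy",f_scale=.001);q=r.x
    ax=a+e1*q[2]+e2*q[3];ax/=np.linalg.norm(ax);smin=np.percentile(P[:,2],1)
    return tip+e1*q[0]+e2*q[1],ax,smin,len(P),np.median(np.abs(r.fun)),q[4]
E
python3 - <<'E'
from rig import env
from h import *
M=np.array([.538,-.319])
env.move_linear(np.r_[M,.129],max_speed=.15); print(env.get_wrist_force().round(1))
env.close_gripper(60); print(env.get_gripper_width(),env.get_grip_force(),env.get_wrist_force().round(1))
env.move_linear(np.r_[M,.35],max_speed=.12); print(env.get_gripper_width(),env.get_wrist_force().round(1))
T=W+NW*(.103+.121)
env.move_to(T+[0,0,.06],QF); print(env.get_ee_pos().round(4),env.get_clock())
t=env.get_ee_pos(); R=Ro.from_quat(env.get_ee_rot()[[1,2,3,0]]).as_matrix(); a=-R[:,2]; tip=t-a*.121
print("exp tip",tip.round(4),"a",a.round(4))
for c in("side","top"):
    p,X,k=scene(env,c);cv2.imwrite(f"pics/pre_{c}.png",p)
    o=fit3(X,tip,a);print(c,[np.round(x,4) for x in o],"ang",np.degrees(np.arccos(o[1]@a)).round(2))
E
```

```text
[0.3 0.  0.1]
0.020390551947163875 58.54696501046419 [1.1 0.2 2.4]
0.020342466271676435 [-0.4 -0.  -1.9]
[0.5643 0.1062 0.3557] 20.4333
exp tip [0.6362 0.1362 0.2631] a [-0.5938 -0.2483  0.7654]
side [array([0.6366, 0.1356, 0.2632]), array([-0.5838, -0.2264,  0.7797]), np.float64(0.0018), np.int64(255), np.float64(0.0005), np.float64(-0.0003)] ang 1.6
top [array([0.635 , 0.1363, 0.2622]), array([-0.604 , -0.2419,  0.7594]), np.float64(0.001), np.int64(47), np.float64(0.0003), np.float64(-0.0012)] ang 0.77
```

View pics/pre_side.png

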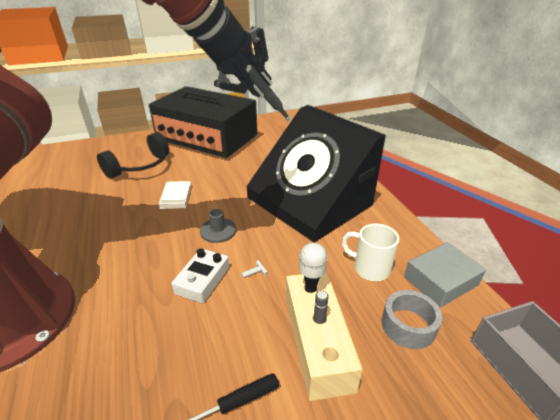

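The pre-pose view shows the measuring mic held with its nose at (285,115), pointing at the cone. The vocal mic is seated in the block at (312,262). Next is the final approach.

```bash
python3 - <<'E'
from rig import env
from h import *
T=W+NW*(.103+.121)
env.move_linear(T,max_speed=.08); env.sleep(.3)
t=env.get_ee_pos(); R=Ro.from_quat(env.get_ee_rot()[[1,2,3,0]]).as_matrix(); a=-R[:,2]; tip=t-a*.121
print((t-T).round(4),"axis err deg",np.degrees(np.arccos(a@NW)).round(2),"tip",tip.round(4))
for c in("side","top"):
    p,X,k=scene(env,c);cv2.imwrite(f"pics/fin_{c}.png",p)
    o=fit3(X,tip,a);d=o[0]-W;print(c,[np.round(x,4) for x in o],"ang to n",np.degrees(np.arccos(o[1]@NW)).round(2),"dist",np.linalg.norm(d).round(4),"lateral",np.linalg.norm(d-NW*(d@NW)).round(4), "axis miss",np.linalg.norm(np.cross(d,o[1])).round(4))
    m=env.mark_of(c,"woofer");print([(r["xy"],round(r["p"],2)) for r in m[:1]],pix(W,k))
print(env.get_gripper_width(),env.get_wrist_force().round(1),env.get_clock(),env.get_qd().round(3))
E
```

```text
[ 0.0001 -0.      0.0004] axis err deg 0.02 tip [0.636  0.137  0.2032]
side [array([0.6364, 0.1368, 0.2035]), array([-0.5918, -0.2459,  0.7677]), np.float64(0.0034), np.int64(211), np.float64(0.0005), np.float64(0.0009)] ang to n 0.26 dist 0.1032 lateral 0.0009 axis miss 0.0008
[([305.5, 162.8], 0.61)] [[306.30499292 164.13136294]]
top [array([0.6344, 0.1374, 0.2021]), array([-0.5963, -0.2507,  0.7626]), np.float64(0.0012), np.int64(61), np.float64(0.0004), np.float64(0.0015)] ang to n 0.23 dist 0.1033 lateral 0.0016 axis miss 0.0013
[([214.1, 147.0], 0.89)] [[216.07079678 146.14769875]]
0.02086530428994116 [-1.  -0.4 -2.5] 21.9333 [-0.    -0.    -0.001  0.001  0.001 -0.   ]
```

View pics/fin_top.png

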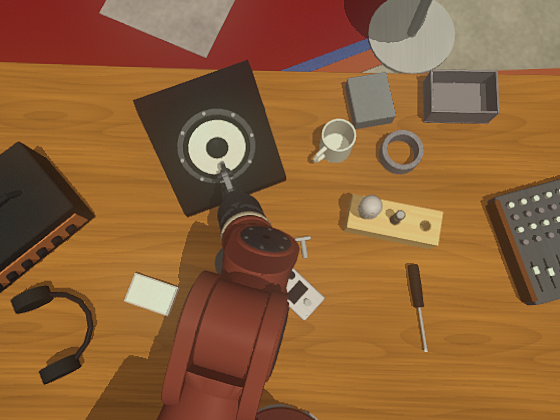

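The final top view shows the nose at (222,168), in line with the cone centre at (217,147). The vocal mic is seated in the block at (370,206), and the bystanders in view are where they were.

```bash
python3 -c "
from rig import env
print(env.job_done(), env.get_clock())"
```

```text
the job is handed in; nothing more can be done
the job is handed in; nothing more can be done
```

The job is handed in at about 22 s on the robot's clock: the vocal mic stands fully home in the block's empty bore, and the measuring mic is held in the air with its nose about 10.3 cm from the cone's centre, within about 0.3° of its axis and 1–2 mm of its centreline.

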